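Set the eccentric guide roller to the gauge

ROBOT

A 6-joint arm with a two-finger parallel gripper is mounted at the origin on a cart in front of the work surface, level with it; the furniture and walls round the work are solid. World frame = base frame: x ahead of the robot, y to its left, z up, the work surface at z = 0. Lengths are in m, angles in rad, forces in N, time in s.
With the tool pointing down it reaches from about 0.275 to 0.975 m from the base axis. Payload 8.4 kg.
Tool frame: the origin (TCP) lies at the very end of the fingers, on their centre line; the grasp point (between the pads) lies 19 mm behind it; z points along the fingers, x is the direction in which the jaws open and shut, and the axes are right-handed (so a half turn about z gives the same grasp; the last joint's range is limited). The gripper opens to 92 mm and grips with 3 to 60 N. Pads are 20 mm wide; open, the fingers measure 128 mm over their backs; the gripper's body (75 mm by 189 mm) begins 69 mm behind the grasp point.
Start: joints at [-1.143, 0.353, 1.633, -0, 1.155, -0.002], TCP at [0.26, -0.568, 0.215] pointing down, gripper open.
Joint ranges: [-2.63, 2.63], [-0.92, 2.1], [0.06, 2.66], [-1.3, 4.44], [0, 2.69], [-3.02, 3.02]. Speed limits (rad/s): [2.22, 2.22, 2.79, 3.14, 3.14, 3.14].

INTERFACE

Orientations are given as a 3x3 rotation matrix whose columns are the frame's x, y, z axes.
In Python, from cell import bot gives the robot as it stands. The module is installed in compiled form; this text tells all that it offers.
- The arm moves only by the shell command python3 -m creep 'ROWS' [OPENING] [FORCE]. ROWS is JSON, one flat list of numbers, 6 for each row, row after row: the shift along the tool's x, y, z in mm, then the turn, a rotation vector about the tool's x, y, z in rad. In form: [x, y, z, rx, ry, rz, x, y, z, rx, ry, rz, ...]. A call has 1 to 12 rows; each row is the pose to reach, as a shift and turn from the pose measured when the call began, along the tool's axes at that moment; what a row does not reach only later rows make up. A row lasts 1/10 s, in which the tool goes at most 50 mm and 8.59 degrees, less where a joint would pass 70% of its speed; a pose out of reach is approached as far as the arm can. A call with a gripper value outside its range is refused whole. OPENING is the opening in per cent of the stroke, from 0 (shut) to 100 (fully open), set as the call begins (- or left out, the last holds). The fingers move at their own pace and stop on an object; FORCE is the grip in N (left out, the last holds). Time passes only in rows, so rows that repeat a pose let the fingers close. It gives the time, the measured TCP pose, the force and the opening at its end, in the units of the state.
- bot.observe(): the state, without advancing time (a new reading comes with each control period).
- bot.read_camera(name): name is "side" or "top" or "wrist"; returns a dict with "image" (420x560x3 uint8, red, green, blue), "fx", "fy", "cx", "cy" (pixels), "xyz" and "attitude" of the camera in the world; the wrist camera has in their place "mount" (4x4, takes a point from camera to tool coordinates, whose origin is the TCP and whose axes are the tool frame's). Camera axes: x right, y up, looking along -z (the intrinsics and any distortion apply to the point x, -y, -z); pixel columns grow to the right and rows downward; lengths in m; the calibration is good to about 2 mm. A picture is of the moment at which its call begins: read the wrist's pose just before it. There is no depth.
- bot.sign_off(): hands the job in, once; it reports no verdict.
Trained networks look in the newest picture that a camera, given by its name, has taken for a name from the list of things; names that differ only in an ending like _2 or _b are one class to them, and where a whole thing is asked for, a point or a joint stands for the part that bears it (a point fixed in the world has none). Each returns a list of dicts, best first, with "confidence" (0 to 1); they miss things now and then, are a little off and sometimes report something else, mostly with a low value. They report only what shows in the picture. A call takes as long as a camera call.
- bot.search_frame(camera, name): "bbox" ([left, top, right, bottom] in pixels, round what is visible of it).
- bot.silhouettes(camera, name): "pixels" (420x560 bool, what is visible of it) and "bbox" ([left, top, right, bottom] in pixels, round what is visible of it).
The state is a dict: "clock": time; "q": joint angles; "qvel": joint speeds; "tau": joint torques, N m; "eef_pos": TCP position; "orientation": TCP orientation; "contact_force": force on the tool from outside, world axes, zero at the start; "torque": the same for the moment, N m; "finger_gap": finger opening in m.
Only numpy, scipy, OpenCV 4.12 (cv2) and the standard library are available. Lean on these libraries where they do the work, as an engineer would, in place of code of your own. Each camera call takes 0.05 s, during which the arm holds its last target. There are 200 camera calls.

TASK

Set the infeed guide for the next size of trunking: slide the setting gauge forward along the fence until its round nose stands well out past the roller, then swing the lever of the eccentric bolt until the roller just touches the gauge, without forcing it. Let go of the lever and draw the gauge straight back out, sliding and not lifting it, so that it is left lying on the infeed end of the guide with the roller clear and still set to that gap. Leave the tools round about where they are.

Things in the scene. Friction and masses are not known exactly. Their poses are not given: they have to be found in the camera images.
- guide: infeed guide, fixed: blue bed plate 12 mm thick with an aluminium fence along one side. Origin on the table; z up, +y the feed direction (forward, to the outfeed), +x towards the fence. Bed x -71 to 79, y -230 to 120 mm. Fence: inner face at x = 50 mm, top 38 mm over the table. White lead-in shoe across the lane, 28 mm high over the table, x -29 to -8, y -210 to -95 mm
- bolt_axis (a point): axis of the eccentric bolt at bed height; in the guide's frame x -11.1, y 0, z 12 mm. Its hexagon head reaches 66 mm over the table
- roller_mid (a point): centre of the white roller, half-way up; 52 mm across, from 15 to 39 mm over the table, spins freely, 12 mm off the bolt's axis. Clear gap to the fence in mm = 35.1 - 12*cos(2.793 - q), q the joint adjuster: 45.4 at q = 0.25, 31.0 (the gauge's width) at q = 1.57, 28.5 at q = 1.80. At q = 1.57 the roller's nearest point to the fence is at y = -11 mm in the guide's frame
- adjuster (a joint): turn of the eccentric bolt with its lever, rad, 0 to 2.2, + anticlockwise from above. At 0 the lever points along the guide's +y, at 1.57 along its -x (square away from the fence). Larger closes the gap. Starts open, 0.1 to 0.75; stays where left. Turning takes about 1.6 N at the lever's knob, and 0.5 N more per mm once the roller bears on the gauge: 4 N is a light touch, over 10 N is forcing
- lever_knob (a point): middle of the black upright knob on the end of the grey lever, 94 mm from the bolt's axis, 76 mm over the table; round, 15 to 20 mm across, from 58 to 91 mm over the table; can be pushed from any side. Lever arm: 18 mm wide, from 44 to 54 mm over the table
- gauge: loose setting gauge: steel bar 31 mm wide (x), 135 long (y), 22 high, full round nose at its +y end, lying on the bed by the fence, behind the roller; 0.3 to 0.65 kg. Origin at the centre of its underside, nose tip at y = 67.5, tail at -67.5 mm. Nose well past the roller: origin forward of y = -40 mm in the guide's frame; nose clear of the roller again: origin behind y = -105 mm
- gauge_knob (a point): middle of the red upright knob on the gauge, 48 mm above the bar's underside (60 mm over the table), on the bar's centre line, 45 mm behind its centre; round, 21 mm across, from 40 to 80 mm over the table. Push, hook or pinch the gauge here
- level: yellow spirit level, 238 mm, lying loose at the left of the front edge: leave it
- screwdriver: red-handled screwdriver, 218 mm, lying loose at the right: leave it
- offcut: wooden offcut 45 x 80 x 38 mm lying loose at the right front: leave it

How it is judged:
By the outcome, as a careful person would: the job done as asked, in the order asked, and still so for the second after the job is handed in, with the robot touching nothing.
It also fails if it takes over 58 s, if anything falls off the work surface, if the arm or the gripper's body presses on something with over 40 N, if the wrist force passes 120 N, or if a joint passes its speed limit or range.

## Working session

There is one attempt and no reset: what is moved stays moved. The work goes in short steps, Python scripts to look and compute and a shell command to move; the robot and the scene stay as the last step left them, time stands still between calls to the robot, and variables do not carry over. Pictures are saved under pics/ and viewed, about 8 in all and at most 12, crops included, and the job is handed in when it is done.

```bash
mkdir -p pics; ls; python3 - <<'E'
from cell import bot
import cv2
s=bot.observe(); print(s['clock'],s['eef_pos'],s['orientation'],s['finger_gap'])
ims=[]
for c in ['top','side']:
    r=bot.read_camera(c); print(c,{k:v for k,v in r.items() if k!='image'})
    cv2.imwrite(f'pics/{c}0.png',r['image'][:,:,::-1])
    for n in ['guide','gauge','gauge_knob','lever_knob','roller_mid','bolt_axis']:
        try: print(n,[(d['bbox'],round(d['confidence'],2)) for d in bot.search_frame(c,n)][:3])
        except Exception as e: print(n,e)
E
```

```text
pics
0.0 [ 0.26025097 -0.56775369  0.2139058 ] [[ 4.16670181e-01 -9.09057578e-01 -5.28941660e-04]
 [-9.09056878e-01 -4.16670516e-01  1.12855724e-03]
 [-1.24631790e-03  1.06019066e-05 -9.99999223e-01]] 0.09187052050219245
top {'fx': 441.3094609202435, 'fy': 441.3094609202435, 'cx': 275.24011455339445, 'cy': 206.35087778225284, 'xyz': array([ 0.3560108 , -0.17096721,  0.98726156]), 'attitude': array([[ 0.02356811,  0.98652484, -0.16190519],
       [-0.9996784 ,  0.0217394 , -0.01305749],
       [-0.00936182,  0.16216086,  0.98671993]])}
guide [([178.4, 139.9, 343.6, 262.4], 0.63)]
gauge [([268.3, 189.5, 325.7, 221.5], 0.96), ([353.1, 190.1, 447.5, 231.1], 0.74)]
gauge_knob [([269.2, 190.2, 326.1, 223.1], 0.65)]
lever_knob [([186.3, 188.8, 250.8, 213.8], 0.87)]
roller_mid [([226.7, 190.5, 250.4, 214.1], 0.54)]
bolt_axis [([176.4, 144.5, 343.7, 261.1], 0.86)]
side {'fx': 429.6575628520777, 'fy': 429.6575628520777, 'cx': 280.90293545425897, 'cy': 209.09696233887973, 'xyz': array([0.14309309, 0.77601747, 0.48659468]), 'attitude': array([[-0.92435061,  0.16799059, -0.34257133],
       [-0.38075938, -0.34858883,  0.85645089],
       [ 0.02445916,  0.92209815,  0.38618229]])}
guide [([329.4, 191.4, 351.2, 210.2], 0.6), ([197.1, 204.2, 338.7, 273.7], 0.57), ([273.1, 256.7, 326.4, 332.2], 0.26)]
gauge [([264.9, 192.7, 305.4, 233.8], 0.92)]
gauge_knob [([267.2, 195.5, 309.1, 229.6], 0.67)]
lever_knob [([247.6, 221.3, 276.7, 250.7], 0.83), ([196.7, 204.4, 336.4, 275.7], 0.23)]
roller_mid [([258.2, 231.6, 279.7, 246.6], 0.51)]
bolt_axis [([198.5, 205.4, 335.5, 271.9], 0.79)]
```

View pics/top0.png

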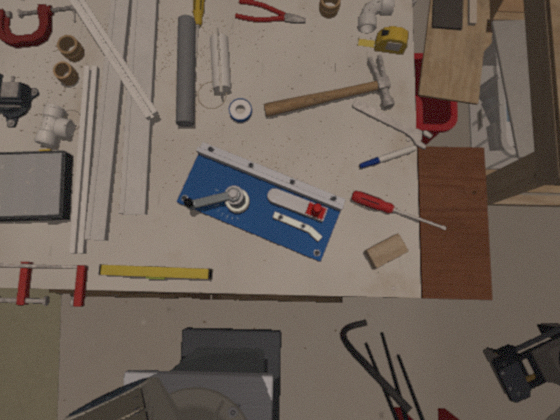

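View pics/side0.png

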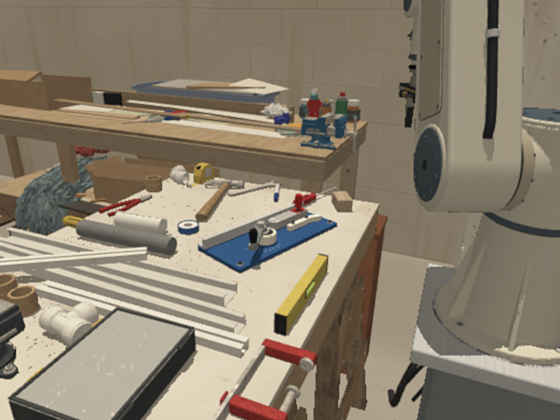

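The top view shows the guide with its fence on the upper side. The lever knob is at about (187,202), the roller at (236,197), the red gauge knob at (316,210), and the blue bed corners at (179,205), (322,258) and (343,205).

```bash
cat > h.py <<'E'
import numpy as np, cv2
from cell import bot
def cam(name):
    s=bot.observe(); r=bot.read_camera(name)
    if name=='wrist':
        M=np.array(r['mount']); R=np.array(s['orientation']); 
        A=R@M[:3,:3]; p=np.array(s['eef_pos'])+R@M[:3,3]
    else: A=np.array(r['attitude']); p=np.array(r['xyz'])
    r['A']=A; r['p']=p; return r,s
def ray(r,uv,z):
    d=r['A']@np.array([(uv[0]-r['cx'])/r['fx'],-(uv[1]-r['cy'])/r['fy'],-1.])
    return (r['p']+d*(z-r['p'][2])/d[2])
def proj(r,P):
    c=r['A'].T@(np.asarray(P)-r['p']); return np.array([r['cx']+r['fx']*c[0]/-c[2], r['cy']+r['fy']*c[1]/c[2]])
def bluemask(im):
    h=cv2.cvtColor(im,cv2.COLOR_RGB2HSV); return cv2.inRange(h,(100,140,40),(125,255,255))
E
python3 - <<'E'
from h import *
r,s=cam('top')
print([k for k in r])
for n,uv,z in [('c(-71,120)',(179,205),.012),('c(-71,-230)',(322,258),.012),('c(79,-230)',(343,206),.012),('lever',(187,202),.076),('bolt',(234,190),.066),('gk',(317,210),.08)]:
    print(n,ray(r,uv,z).round(4))
E
```

```text
['image', 'fx', 'fy', 'cx', 'cy', 'xyz', 'attitude', 'A', 'p']
c(-71,120) [0.5143 0.0581 0.012 ]
c(-71,-230) [ 0.4034 -0.2634  0.012 ]
c(79,-230) [ 0.5202 -0.3096  0.012 ]
lever [0.5107 0.0266 0.076 ]
bolt [ 0.5405 -0.0701  0.066 ]
gk [ 0.4991 -0.2459  0.08  ]
```

```bash
python3 -m creep '[-282,-393,-110,0,0,0.76,-282,-393,-110,0,0,0.76,-282,-393,-110,0,0,0.76,-282,-393,-110,0,0,0.76,-282,-393,-110,0,0,0.76,-282,-393,-110,0,0,0.76,-282,-393,-110,0,0,0.76,-282,-393,-110,0,0,0.76,-282,-393,-110,0,0,0.76,-282,-393,-110,0,0,0.76,-282,-393,-110,0,0,0.76,-282,-393,-110,0,0,0.76]' 100; python3 - <<'E'
from h import *
r,s=cam('wrist'); print(s['clock'],s['eef_pos'],s['q'],r['mount'],r['fx'],r['cx'],r['cy'],s['contact_force'])
print([k for k in r])
cv2.imwrite('pics/w1.png',r['image'][:,:,::-1])
for n in ['gauge','gauge_knob','lever_knob','roller_mid']:
    print(n,[(d['bbox'],round(d['confidence'],2)) for d in bot.search_frame('wrist',n)][:3])
E
```

```text
clock: 1.95
eef_pos: [0.5006, -0.1471, 0.3248]
orientation: [[-0.321, -0.947, 0.0], [-0.947, 0.321, -0.0], [0.0, -0.0, -1.0]]
contact_force: [-0.2, 0.3, 0.1]
finger_gap: 0.092
1.95 [ 0.50063642 -0.14713151  0.3247892 ] [-2.88492190e-01  9.82565130e-02  1.71437017e+00 -3.34064334e-04
  1.32849190e+00  1.60956812e+00] [[ 9.99999966e-01 -1.90022449e-04  1.78018344e-04  1.23311280e-03]
 [-1.37587056e-04 -9.66059137e-01 -2.58320973e-01 -7.26068403e-02]
 [ 2.21063032e-04  2.58320940e-01 -9.66059130e-01 -1.70656875e-01]
 [ 0.00000000e+00  0.00000000e+00  0.00000000e+00  1.00000000e+00]] 319.83821017461497 277.36806149635635 209.0092761497193 [-0.15354703  0.25193676  0.11605444]
['image', 'fx', 'fy', 'cx', 'cy', 'mount', 'A', 'p']
gauge [([262.4, 139.3, 359.7, 164.2], 0.83)]
gauge_knob [([262.9, 140.2, 361.1, 164.4], 0.63)]
lever_knob [([147.6, 158.0, 242.0, 222.5], 0.95), ([264.4, 138.7, 359.5, 161.9], 0.32)]
roller_mid [([209.4, 156.9, 246.3, 201.1], 0.82)]
```

View pics/w1.png

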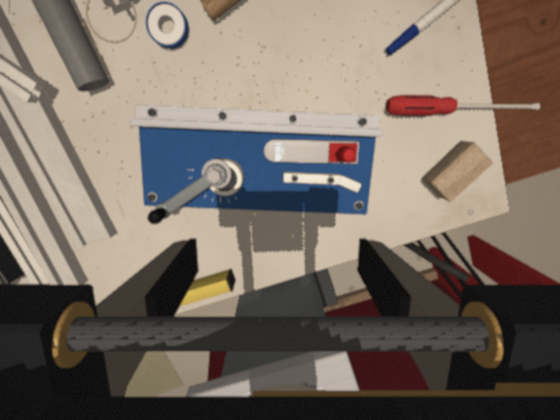

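The wrist view shows the bed corners at about (145,207) and (367,213), the bolt at (215,176), the black lever knob at (157,214), and the red gauge knob at (348,153). The gauge nose is to the left at 264.

```bash
cat >> h.py <<'E'
from scipy.optimize import least_squares
def fitguide(r):
    m=bluemask(r['image']); m=cv2.morphologyEx(m,cv2.MORPH_CLOSE,np.ones((9,9)))
    n,l,st,c=cv2.connectedComponentsWithStats(m); k=1+np.argmax(st[1:,4]); m=(l==k).astype(np.uint8)
    cs=max(cv2.findContours(m,0,cv2.CHAIN_APPROX_NONE)[0],key=cv2.contourArea)[:,0]
    W=np.array([ray(r,p,.012)[:2] for p in cs])
    def loc(v): 
        c,s=np.cos(v[2]),np.sin(v[2]); d=W-v[:2]; return np.c_[d@[c,s],d@[-s,c]]
    v=np.array([.544,-.074,-.333])
    for it in range(6):
        L=loc(v); t=.012 if it<3 else .005
        a=(abs(L[:,0]+.071)<t)&(L[:,1]>-.21)&(L[:,1]<.10)
        b=(abs(L[:,1]-.12)<t)&(L[:,0]>-.06)&(L[:,0]<.04); e=(abs(L[:,1]+.23)<t)&(L[:,0]>-.06)&(L[:,0]<.04)
        def f(v):
            L=loc(v); return np.r_[L[a,0]+.071,L[b,1]-.12,L[e,1]+.23]
        o=least_squares(f,v,loss='soft_l1',f_scale=.001); v=o.x
    L=loc(v); print('guide',v.round(4),a.sum(),b.sum(),e.sum(),'means mm',(1e3*np.array([(L[a,0]+.071).mean(),(L[b,1]-.12).mean(),(L[e,1]+.23).mean()])).round(1))
    return v
def g2w(v,p): c,s=np.cos(v[2]),np.sin(v[2]); return v[:2]+np.array([[c,-s],[s,c]])@np.asarray(p[:2])
def w2g(v,p): c,s=np.cos(v[2]),np.sin(v[2]); return np.array([[c,s],[-s,c]])@(np.asarray(p[:2])-v[:2])
E
python3 - <<'E'
from h import *
for c in ['wrist','top']:
    r,s=cam(c); v=fitguide(r)
    for n in ['gauge_knob','lever_knob']:
        try:
            for d in bot.silhouettes(c,n)[:1]: print(n,d['bbox'],round(d['confidence'],2),d['pixels'].sum())
        except Exception as e: print(e)
    im=r['image']; h=cv2.cvtColor(im,cv2.COLOR_RGB2HSV)
    g=w2g
    for P,n in [((-.0111,0,.066),'bolt'),]:
        print(n,proj(r,np.r_[g2w(v,P),P[2]]).round(1))
    for q in [.3,.4,.5,.6,.7]:
        P=(-.0111-.094*np.sin(q),.094*np.cos(q)); print(q,proj(r,np.r_[g2w(v,P),.091]).round(1))
    # red top of knob / lever
    kp={'wrist':(346,153),'top':(317,210)}[c]; lp={'wrist':(157,214),'top':(187,202)}[c]
    print('gk',w2g(v,ray(r,kp,.08)).round(4),'lk',w2g(v,ray(r,lp,.091)).round(4))
    x,y=kp; sc=10
    crop=lambda x,y:cv2.resize(im[y-25:y+25,x-25:x+25],(400,400),interpolation=cv2.INTER_CUBIC)
    cv2.imwrite(f'pics/crop_{c}.png',np.hstack([crop(*kp),crop(*lp)])[:,:,::-1])
a=cv2.imread('pics/crop_wrist.png')
E
```

```text
guide [ 0.548  -0.0689 -0.3699] 179 0 66 means mm [0.1 nan 0. ]
gauge_knob [261.0, 136.8, 358.6, 162.2] 0.91 2111
lever_knob [145.3, 158.2, 240.4, 224.7] 0.64 2030
bolt [207.9 172.5]
0.3 [134.6 194.1]
0.4 [137.6 200.9]
0.5 [141.3 207.3]
0.6 [145.5 213.3]
0.7 [150.2 218.9]
gk [ 0.0229 -0.1804] lk [-0.0645  0.0625]
guide [ 0.5465 -0.076  -0.3671] 62 34 0 means mm [ 0.2 -0.1  nan]
gauge_knob [269.5, 190.1, 327.4, 223.5] 0.81 288
lever_knob [180.1, 185.6, 253.1, 214.8] 0.93 967
bolt [234.8 192.1]
0.3 [188.7 185.8]
0.4 [188.3 190.2]
0.5 [188.5 194.7]
0.6 [189.  199.1]
0.7 [190.1 203.4]
gk [ 0.0168 -0.1756] lk [-0.0714  0.079 ]h.py:33: RuntimeWarning: Mean of empty slice.
  L=loc(v); print('guide',v.round(4),a.sum(),b.sum(),e.sum(),'means mm',(1e3*np.array([(L[a,0]+.071).mean(),(L[b,1]-.12).mean(),(L[e,1]+.23).mean()])).round(1))
  ret = ret.dtype.type(ret / rcount)
```

View pics/crop_wrist.png

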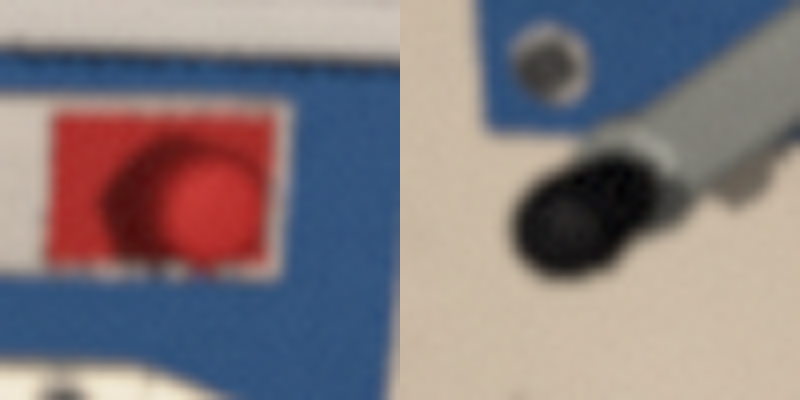

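```bash
python3 - <<'E'
from h import *
r,s=cam('wrist'); 
P=lambda u,z:ray(r,u,z)[:2]
m=bluemask(r['image'])
# end-edges & near edge scan
for row in (160,185,200):
    c=np.where(m[row]>0)[0]; print(row,c.min(),c.max())
for col in (180,230,280,340): 
    c=np.where(m[120:240,col]>0)[0]+120; print(col,c.max(),c.min())
a=P((143.2,205.5),.012); b=P((367.5,213.5),.012); print('corners',a,b,np.linalg.norm(a-b),'yaw',np.arctan2(*(a-b)[::-1])-np.pi/2)
print('gk',P((347.5,154.5),.08),'lk',P((153.5,216),.091),'bolt head',P((215,176),.066))
cv2.imwrite('pics/w2.png',cv2.resize(r['image'][95:230,125:385],(780,405),interpolation=cv2.INTER_CUBIC)[:,:,::-1])
E
```

```text
160 142 369
185 144 367
200 145 365
180 188 130
230 206 132
280 208 134
340 210 136
corners [0.51937273 0.06486633] [ 0.39322644 -0.26261046] 0.3509329408248931 yaw -0.36768894163866905
gk [ 0.50258269 -0.24588587] lk [0.50998003 0.01921265] bolt head [ 0.53079421 -0.07113507]
```

View pics/w2.png

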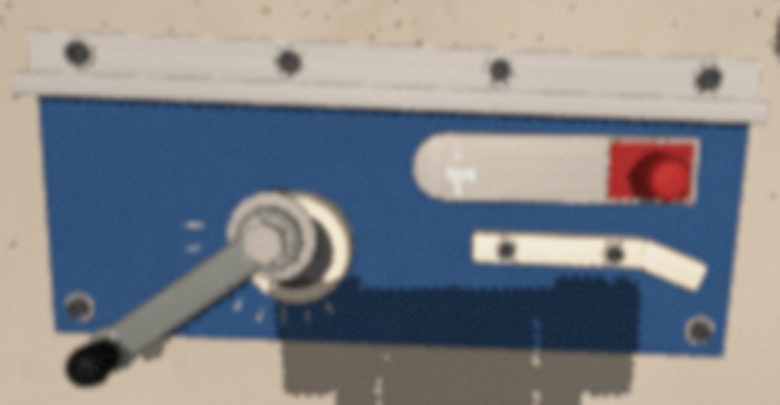

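```bash
python3 -m creep '[93,-34,190,0,0,0.041,93,-34,190,0,0,0.041,93,-34,190,0,0,0.041,93,-34,190,0,0,0.041,93,-34,190,0,0,0.041,93,-34,190,0,0,0.041,93,-34,235,0,0,0.041,93,-34,279,0,0,0.041,93,-34,279,0,0,0.041,93,-34,279,0,0,0.041,93,-34,279,0,0,0.041]' 100 10
python3 -m creep '[0,0,0,0,0,0,0,0,0,0,0,0,0,0,0,0,0,0,0,0,0,0,0,0,0,0,0,0,0,0,0,0,0,0,0,0,0,0,0,0,0,0,0,0,0,0,0,0]' 0 12
```

```text
clock: 3.65
eef_pos: [0.5042, -0.2479, 0.0487]
orientation: [[-0.363, -0.932, 0.004], [-0.932, 0.363, -0.002], [0.0, -0.004, -1.0]]
contact_force: [0.4, 0.3, -0.5]
finger_gap: 0.0918
clock: 4.45
eef_pos: [0.5041, -0.2479, 0.0486]
orientation: [[-0.363, -0.932, 0.004], [-0.932, 0.363, -0.002], [0.0, -0.004, -1.0]]
contact_force: [-0.6, 0.6, -0.1]
finger_gap: 0.0301
```

```bash
python3 -m creep '[0,0,0,0,0,0,0,0,0,0,0,0,0,0,0,0,0,0,0,0,0,0,0,0]' 0 12; python3 - <<'E'
from h import *
r,s=cam('wrist'); print(s['clock'],s['finger_gap'],s['contact_force'])
cv2.imwrite('pics/w3.png',r['image'][:,:,::-1])
E
```

```text
clock: 4.85
eef_pos: [0.5041, -0.2477, 0.0485]
orientation: [[-0.363, -0.932, 0.004], [-0.932, 0.363, -0.001], [0.0, -0.004, -1.0]]
contact_force: [0.8, 1.8, -0.7]
finger_gap: 0.0203
4.85 0.02032944393310918 [ 0.7989267   1.83875006 -0.74736764]
```

View pics/w3.png

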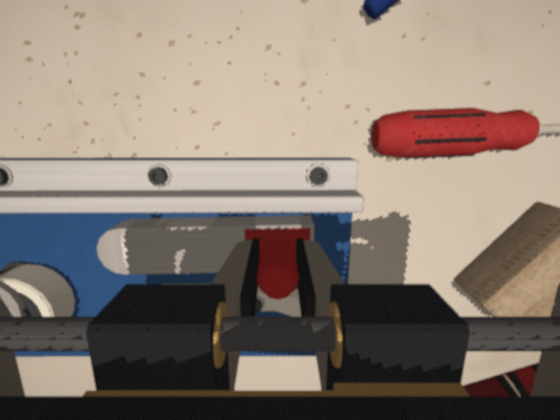

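```bash
python3 -m creep '[-4,-1,0,0,0,0,-12,-2,0,0,0,0,-22,-3,0,0,0,0,-32,-4,0,0,0,0,-42,-4,0,0,0,0,-52,-4,0,0,0,0,-62,-4,0,0,0,0,-72,-4,0,0,0,0,-82,-4,0,0,0,0,-92,-4,0,0,0,0,-100,-4,0,0,0,0,-105,-4,0,0,0,0]'
python3 -m creep '[0,-0.5,0,0,0,0,0,-1,0,0,0,0,0,-1,0,0,0,0,0,-1,0,0,0,0]'
python3 - <<'E'
from h import *
r,s=cam('wrist'); print(s['clock'],s['finger_gap'],s['contact_force'])
cv2.imwrite('pics/w4.png',r['image'][:,:,::-1])
E
```

```text
clock: 6.1
eef_pos: [0.5462, -0.1505, 0.0485]
orientation: [[-0.363, -0.932, 0.004], [-0.932, 0.363, -0.001], [0.0, -0.004, -1.0]]
contact_force: [-1.6, -2.6, -0.7]
finger_gap: 0.0209
clock: 6.5
eef_pos: [0.5468, -0.1503, 0.0486]
orientation: [[-0.363, -0.932, 0.003], [-0.932, 0.363, -0.0], [-0.001, -0.003, -1.0]]
contact_force: [-0.9, 4.3, 2.8]
finger_gap: 0.0207
6.5 0.02072414357681573 [-0.86659242  4.3424125   2.77973087]
```

View pics/w4.png

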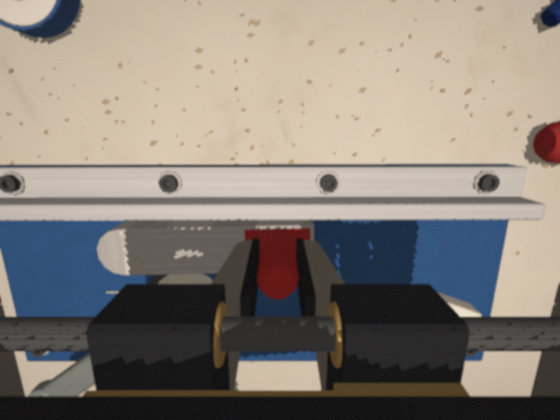

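The gauge is now close alongside the fence (fence edge at row 219, bar edge at about row 221), with its nose at (100,248) past the roller. I'll close the last of the gap to the fence.

```bash
for i in 1; do python3 -m creep '[0,-1,0,0,0,0,0,-1,0,0,0,0,0,-1,0,0,0,0]'; done;  python3 -m creep '[0,-1,0,0,0,0,0,-1,0,0,0,0,0,-1,0,0,0,0]'
```

```text
clock: 6.85
eef_pos: [0.5471, -0.1504, 0.0486]
orientation: [[-0.364, -0.931, 0.002], [-0.931, 0.364, 0.001], [-0.001, -0.001, -1.0]]
contact_force: [-4.2, 3.2, 4.9]
finger_gap: 0.0205
clock: 7.15
eef_pos: [0.5471, -0.1504, 0.0486]
orientation: [[-0.364, -0.931, 0.0], [-0.931, 0.364, 0.002], [-0.002, 0.001, -1.0]]
contact_force: [-3.7, 4.6, 5.2]
finger_gap: 0.0209
```

```bash
python3 -m creep '[0,0,0,0,0,0,0,0,0,0,0,0,0,0,0,0,0,0,0,0,-10,0,0,0,0,0,-40,0,0,0,0,0,-80,0,0,0,0,0,-90,0,0,0,0,0,-90,0,0,0]' 36 
python3 -m creep '[-145,97,0,0,0,0,-145,97,0,0,0,0,-145,97,0,0,0,0,-145,97,0,0,0,0,-145,97,0,0,0,0,-145,97,0,0,0,0]' 60
python3 - <<'E'
from h import *
r,s=cam('wrist'); print(s['clock'],s['finger_gap'],s['contact_force'])
cv2.imwrite('pics/w5.png',r['image'][:,:,::-1])
print([(d['bbox'],d['confidence']) for d in bot.search_frame('wrist','lever_knob')])
print([(d['bbox'],d['confidence']) for d in bot.search_frame('wrist','gauge')])
E
```

```text
clock: 7.95
eef_pos: [0.5486, -0.151, 0.1409]
orientation: [[-0.364, -0.931, 0.004], [-0.931, 0.364, 0.001], [-0.002, -0.004, -1.0]]
contact_force: [0.2, 0.6, 0.4]
finger_gap: 0.0333
clock: 8.55
eef_pos: [0.5106, 0.0194, 0.1399]
orientation: [[-0.363, -0.932, 0.003], [-0.932, 0.363, 0.0], [-0.001, -0.003, -1.0]]
contact_force: [0.8, -0.4, 0.2]
finger_gap: 0.055
8.55 0.05498945156085729 [ 0.77990015 -0.44564769  0.21707994]
[([258.0, 124.5, 404.5, 244.6], 0.74)]
[([314.5, 82.0, 504.3, 123.4], 0.62)]
```

View pics/w5.png

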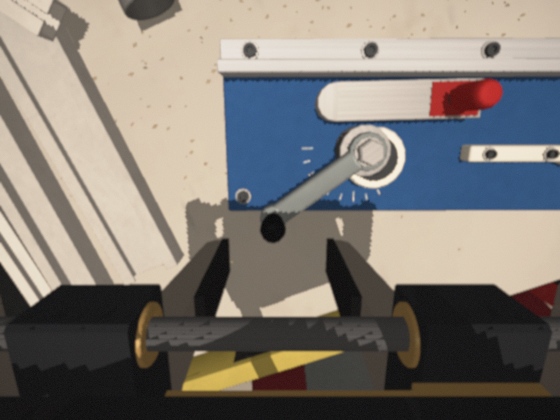

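The gauge lies by the fence with its nose at (319,101), past the roller at (373,152). The lever knob top is at about (272,231). I'll refine the positions from this closer view.

```bash
python3 - <<'E'
from h import *
r,s=cam('wrist'); t=np.array(s['eef_pos']); R=np.array(s['orientation'])
k=ray(r,(272,231),.091); b=ray(r,(370.5,151),.066); c=ray(r,(229,209),.012)
yaw=-.368; xg=np.array([np.cos(yaw),np.sin(yaw)]); yg=np.array([-xg[1],xg[0]])
print('knob',k,'bolt',b,np.linalg.norm((k-b)[:2]),'q',np.arctan2(-(k-b)[:2]@xg,(k-b)[:2]@yg),'corner->bolt',c[:2]+.0599*xg-.12*yg)
print('knob rel tool',(R.T@(k-t)*1e3).round(1),'nose',w2g([.5423,-.073,yaw],ray(r,(319,101),.03)))
E
```

```text
knob [0.50988535 0.02177377 0.091     ] bolt [ 0.5342456  -0.06760096  0.066     ] 0.09263511555906435 q 0.634099113955448 corner->bolt [ 0.53429718 -0.07005185]
knob rel tool [-2.7  2.7 49.4] nose [0.02912521 0.03767229]
```

```bash
python3 -m creep '[-2.5,2.5,20,0,0,0,-2.5,2.5,60,0,0,0,-2.5,2.5,77,0,0,0,-2.5,2.5,78,0,0,0,-2.5,2.5,78,0,0,0]' 60
python3 -m creep '[0,0,0,0,0,0,0,0,0,0,0,0,0,0,0,0,0,0,0,0,0,0,0,0,0,0,0,0,0,0,0,0,0,0,0,0,0,0,0,0,0,0,0,0,0,0,0,0]' 0 8
```

```text
clock: 9.25
eef_pos: [0.5103, 0.0209, 0.0625]
orientation: [[-0.367, -0.93, 0.003], [-0.93, 0.367, 0.0], [-0.002, -0.003, -1.0]]
contact_force: [-0.9, 0.2, 0.3]
finger_gap: 0.0553
clock: 10.05
eef_pos: [0.5103, 0.0227, 0.063]
orientation: [[-0.368, -0.93, 0.004], [-0.93, 0.368, 0.003], [-0.004, -0.002, -1.0]]
contact_force: [-2.2, 12.0, 4.7]
finger_gap: 0.0186
```

```bash
python3 -m creep '[0,0,0,0,0,0,2.3,3.2,0,0,0,0,4.9,6.4,0,0,0,0,8,9.8,0,0,0,0,11.3,13.2,0,0,0,0,14.8,16.4,0,0,0,0,18.4,19.4,0,0,0,0,22.1,22.3,0,0,0,0,26,24.9,0,0,0,0,30,27.3,0,0,0,0,34.2,29.6,0,0,0,0,34.2,29.6,0,0,0,0]'
```

```text
clock: 11.25
eef_pos: [0.468, 0.0019, 0.0628]
orientation: [[-0.368, -0.93, 0.001], [-0.93, 0.368, 0.004], [-0.004, 0.001, -1.0]]
contact_force: [-4.2, 5.4, 5.9]
finger_gap: 0.0186
```

```bash
python3 -m creep '[3.5,2,0,0,0,0,7.5,3.8,0,0,0,0,12,5.5,0,0,0,0,16.7,6.9,0,0,0,0,21.4,8,0,0,0,0,26.1,9,0,0,0,0,26.1,9,0,0,0,0,26.1,9,0,0,0,0]'; python3 - <<'E'
from h import *
r,s=cam('wrist')
cv2.imwrite('pics/w6.png',r['image'][:,:,::-1])
E
```

```text
clock: 12.05
eef_pos: [0.4489, -0.0194, 0.0626]
orientation: [[-0.368, -0.93, -0.001], [-0.93, 0.368, 0.003], [-0.003, 0.003, -1.0]]
contact_force: [-5.5, 1.4, 6.4]
finger_gap: 0.0188
```

View pics/w6.png

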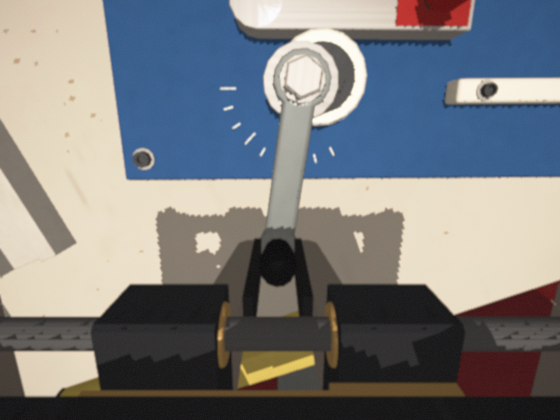

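The pads are holding the knob (278,262), and the lever is a little short of square. From here I'll step in small moves and watch the tangential force.

```bash
python3 -m creep '[2,1.5,0,0,0,0,4,2,0,0,0,0,6,2.2,0,0,0,0,6,2.2,0,0,0,0]'
python3 -m creep '[2,0.8,0,0,0,0,4,1,0,0,0,0,4,1,0,0,0,0]'
python3 - <<'E'
from h import *
r,s=cam('wrist'); t=np.array(s['eef_pos']); R=np.array(s['orientation'])
im=r['image']
cv2.imwrite('pics/w7.png',cv2.resize(im[0:300,200:500],(600,600),interpolation=cv2.INTER_CUBIC)[:,:,::-1])
f=[]
for _ in range(6): f.append(bot.observe()['contact_force'])
f=np.mean(f,0); print('F xg,yg',f@[.933,-.36,0],f@[.36,.933,0])
E
```

```text
clock: 12.5
eef_pos: [0.4454, -0.0245, 0.0628]
orientation: [[-0.368, -0.93, -0.0], [-0.93, 0.368, 0.003], [-0.003, 0.001, -1.0]]
contact_force: [5.0, -1.6, -3.3]
finger_gap: 0.0186
clock: 12.8
eef_pos: [0.4433, -0.0281, 0.0628]
orientation: [[-0.368, -0.93, 0.001], [-0.93, 0.368, 0.003], [-0.003, 0.0, -1.0]]
contact_force: [5.0, -0.2, -4.9]
finger_gap: 0.0185
F xg,yg 4.937154769953566 1.0137642121371855
```

View pics/w7.png

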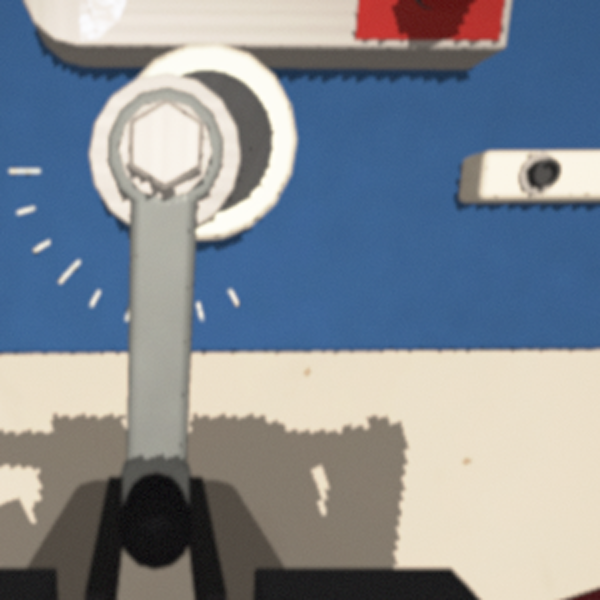

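The lever is nearly square, with the bolt at (167,140) and the knob at (156,520) in the crop. I make q about 1.52, and the roller is not bearing yet.

```bash
cat > f.py <<'E'
from h import *
f=np.mean([bot.observe()['contact_force'] for _ in range(4)],0); t=np.array(bot.observe()['eef_pos'][:2])-[.5335,-.069]
print('F xg,yg',(f@[.933,-.36,0]).round(2),(f@[.36,.933,0]).round(2),'tcp yg mm',(1e3*t@[.36,.933]).round(2))
E
python3 -m creep '[1,-0.8,0,0,0,0,2,-0.8,0,0,0,0,2,-0.8,0,0,0,0]' | grep -E 'force|clock'; python3 f.py
python3 -m creep '[1,0,0,0,0,0,1,0,0,0,0,0]'| grep -E 'force|clock'; python3 f.py
python3 -m creep '[1,0,0,0,0,0,1,0,0,0,0,0]'| grep -E 'force|clock'; python3 f.py
```

```text
clock: 13.15
contact_force: [-0.6, 2.9, 2.8]
F xg,yg -1.6 2.48 tcp yg mm 3.4
clock: 13.35
contact_force: [0.7, 1.9, 1.5]
F xg,yg -0.03 2.06 tcp yg mm 2.31
clock: 13.55
contact_force: [0.4, 2.4, 1.6]
F xg,yg -0.5 2.42 tcp yg mm 1.24
```

```bash

python3 -m creep '[1,0,0,0,0,0,1,0,0,0,0,0,1,0,0,0,0,0]'| grep -E 'force|clock'; python3 f.py
python3 -m creep '[1,0,0,0,0,0,1,0,0,0,0,0,1,0,0,0,0,0]'| grep -E 'force|clock'; python3 f.py
```

```text
clock: 13.85
contact_force: [-1.0, 3.8, 3.0]
F xg,yg -2.25 3.17 tcp yg mm 0.18
clock: 14.15
contact_force: [0.9, 5.3, 2.3]
F xg,yg -1.05 5.28 tcp yg mm -0.8
```

```bash
python3 -m creep '[0,0,0,0,0,0,0,0,0,0,0,0]'| grep -E 'force|clock'; python3 f.py; python3 - <<'E'
from h import *
r,s=cam('wrist'); im=r['image']
a=cv2.resize(im[0:130,200:500],(780,338),interpolation=cv2.INTER_CUBIC)
r,s=cam('top'); im=r['image']
b=cv2.resize(im[160:230,200:360],(576,252),interpolation=cv2.INTER_CUBIC)
c=np.zeros((600,780,3),np.uint8); c[:338]=a; c[340:592,:576]=b
cv2.imwrite('pics/w8.png',c[:,:,::-1])
E
```

```text
clock: 14.35
contact_force: [0.4, 4.2, 2.7]
F xg,yg -1.18 4.03 tcp yg mm -0.81
```

View pics/w8.png

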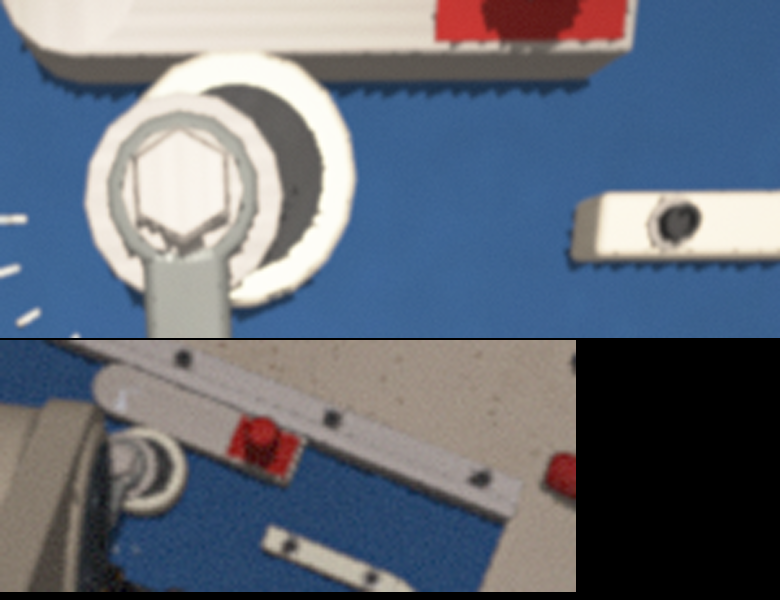

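```bash
python3 -m creep '[0,0,0,0,0,0,0,0,0,0,0,0,0,0,0,0,0,0,0,0,0,0,0,0,0,0,0,0,0,0,0,0,-10,0,0,0,0,0,-40,0,0,0,0,0,-80,0,0,0,0,0,-85,0,0,0,0,0,-85,0,0,0]' 55; python3 - <<'E'
from h import *
r,s=cam('wrist'); im=r['image']; t=np.array(s['eef_pos']); R=np.array(s['orientation'])
print(((R.T@(np.array([.5471,-.1504,.0485])-t))*1e3).round(1))
cv2.imwrite('pics/w9.png',im[:,:,::-1])
E
```

```text
clock: 15.45
eef_pos: [0.4416, -0.0343, 0.1492]
orientation: [[-0.369, -0.93, 0.002], [-0.93, 0.369, 0.003], [-0.003, -0.001, -1.0]]
contact_force: [-0.3, 0.7, 0.0]
finger_gap: 0.0508
[  69.3 -140.8  100.6]
```

View pics/w9.png

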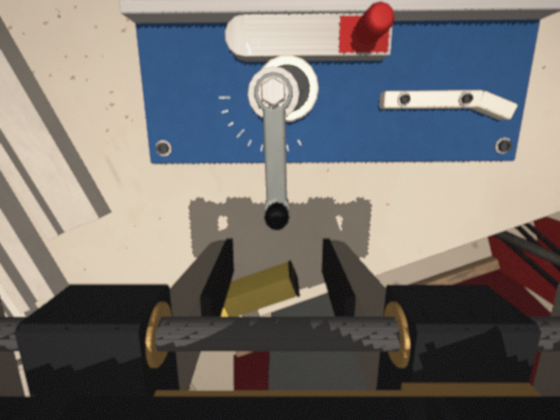

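The lever stands square after release, with the bolt at (274,90), the knob at (277,215) and the bed corners at (150,163) and (515,160). I'll compute q from these, then go back to the gauge knob.

```bash
python3 - <<'E'
from h import *
r,s=cam('wrist'); P=lambda u,z:ray(r,u,z)[:2]
c1,c2=P((150,163),.012),P((515,160),.012); yg=(c1-c2)/np.linalg.norm(c1-c2); xg=np.array([yg[1],-yg[0]])
b=P((274,90),.066); k=P((277,215),.091); d=k-b
print(np.linalg.norm(c1-c2),np.linalg.norm(d),'q',np.arctan2(-d@xg,d@yg))
E
python3 -m creep '[69,-141,0,0,0,0,69,-141,0,0,0,0,69,-141,0,0,0,0,69,-141,0,0,0,0,69,-141,40,0,0,0,69,-141,80,0,0,0,69,-141,99,0,0,0,69,-141,100,0,0,0,69,-141,100,0,0,0]' 45
python3 -m creep '[0,0,0,0,0,0,0,0,0,0,0,0,0,0,0,0,0,0,0,0,0,0,0,0,0,0,0,0,0,0,0,0,0,0,0,0]' 0 10
```

```text
0.3478990892965869 0.08949946371473083 q 1.5880054457551194
clock: 16.45
eef_pos: [0.5445, -0.1494, 0.0459]
orientation: [[-0.368, -0.93, -0.005], [-0.93, 0.368, 0.004], [-0.002, 0.006, -1.0]]
contact_force: [0.2, 0.1, -0.0]
finger_gap: 0.0414
clock: 17.05
eef_pos: [0.5451, -0.1497, 0.0469]
orientation: [[-0.368, -0.93, -0.003], [-0.93, 0.368, 0.003], [-0.002, 0.004, -1.0]]
contact_force: [-1.5, 0.2, 7.4]
finger_gap: 0.0205
```

```bash
python3 -m creep '[3,0,0,0,0,0,9,0,0,0,0,0,17,-0.1,0,0,0,0,25,-0.2,0,0,0,0,33,-0.2,0,0,0,0,41,-0.3,0,0,0,0,49,-0.4,0,0,0,0,57,-0.4,0,0,0,0,65,-0.5,0,0,0,0,73,-0.6,0,0,0,0,80,-0.6,0,0,0,0,80,-0.6,0,0,0,0]'
python3 -m creep '[5,0,0,0,0,0,13,-0.1,0,0,0,0,20,-0.1,0,0,0,0,25,-0.2,0,0,0,0,25,-0.2,0,0,0,0]'
```

```text
clock: 18.25
eef_pos: [0.5157, -0.2255, 0.0469]
orientation: [[-0.369, -0.929, -0.003], [-0.929, 0.369, 0.003], [-0.001, 0.004, -1.0]]
contact_force: [-3.2, -3.2, 3.2]
finger_gap: 0.0209
clock: 18.75
eef_pos: [0.5063, -0.2498, 0.047]
orientation: [[-0.369, -0.929, -0.004], [-0.929, 0.369, 0.002], [-0.001, 0.004, -1.0]]
contact_force: [-1.5, -0.8, 2.6]
finger_gap: 0.0209
```

```bash
python3 -m creep '[0,0,0,0,0,0,0,0,0,0,0,0,0,0,0,0,0,0,0,0,0,0,0,0,0,0,-10,0,0,0,0,0,-50,0,0,0,0,0,-100,0,0,0,0,0,-150,0,0,0,0,0,-200,0,0,0,0,0,-200,0,0,0]' 45
python3 -m creep '[-110,20,-50,0,0,0,-110,20,-50,0,0,0,-110,20,-50,0,0,0,-110,20,-50,0,0,0]'
python3 - <<'E'
from h import *
r,s=cam('wrist'); im=r['image']
cv2.imwrite('pics/w10.png',im[:,:,::-1])
v=[.5423,-.073,-.368]
print(s['contact_force'],[(d['bbox'],d['confidence']) for d in bot.search_frame('wrist','gauge')])
E
```

```text
clock: 19.75
eef_pos: [0.5105, -0.2519, 0.2551]
orientation: [[-0.369, -0.929, 0.008], [-0.929, 0.369, -0.003], [0.0, -0.008, -1.0]]
contact_force: [0.4, 0.1, -0.2]
finger_gap: 0.0413
clock: 20.15
eef_pos: [0.5333, -0.1398, 0.3069]
orientation: [[-0.366, -0.93, 0.011], [-0.931, 0.366, -0.004], [-0.001, -0.011, -1.0]]
contact_force: [0.1, -0.7, -0.8]
finger_gap: 0.0408
[ 0.10772115 -0.7347895  -0.82761788] [([276.2, 156.8, 374.9, 177.8], 0.76)]
```

Pictures are used up, so the final check is numeric.

```bash
python3 - <<'E'
from h import *
r,s=cam('wrist'); v=[.5423,-.073,-.368]; P=lambda u,z:w2g(v,ray(r,u,z)).round(4)
d=bot.silhouettes('wrist','gauge')[0]; b=d['bbox']; cy=(b[1]+b[3])/2
print(b,d['confidence'],'nose',P((b[0],cy),.03),'tail',P((b[2],cy),.03))
h=cv2.cvtColor(r['image'],cv2.COLOR_RGB2HSV); red=((h[...,0]<8)|(h[...,0]>172))&(h[...,1]>150)&(h[...,2]>60)
m=np.zeros_like(red); m[int(b[1])-10:int(b[3])+10,int(b[0])-10:int(b[2])+10]=1; ys,xs=np.where(red&m); print('red centroid',P((xs.mean(),ys.mean()),.05))
g=cv2.cvtColor(r['image'],cv2.COLOR_RGB2GRAY)
bp=proj(r,np.r_[g2w(v,(-.0111,0)),.066]); print('bolt px exp',bp)
l=bot.silhouettes('wrist','lever_knob')[0]; print('lever',l['bbox'],l['confidence'])
for q in (1.45,1.57,1.7): print(q,proj(r,np.r_[g2w(v,(-.0111-.094*np.sin(q),.094*np.cos(q))),.091]).round(1))
k=(g<45); m=np.zeros_like(k); lb=[int(x) for x in l['bbox']]; m[lb[1]:lb[3]+3,lb[0]-3:lb[2]+3]=1
ys,xs=np.where(k&m); print('dark centroid',xs.mean(),ys.mean(),len(xs))
for c in ['level','screwdriver','offcut']: pass
r,s=cam('top')
for c in ['level','screwdriver','offcut']: print(c,[(x['bbox'],round(x['confidence'],2)) for x in bot.search_frame('top',c)][:1])
E
```

```text
[275.5, 154.7, 374.2, 178.1] 0.9 nose [ 0.0323 -0.067 ] tail [ 0.0311 -0.2044]
red centroid [ 0.0349 -0.1761]
bolt px exp [224.82897606 203.1366077 ]
lever [209.6, 173.4, 252.7, 241.2] 0.85
1.45 [216.7 276.7]
1.57 [225.3 277.1]
1.7 [234.5 276.5]
dark centroid 243.6933638443936 220.0800915331808 437
level []
screwdriver [([351.7, 191.2, 447.6, 230.8], 0.82)]
offcut [([367.3, 235.5, 407.2, 266.5], 0.7)]
```

The gauge checks out: origin at about y = -135, nose at -67. The fingers hide the lever knob from here, so I'll back off for one more numeric check.

```bash
python3 -m creep '[-50,90,0,0,0,0,-50,90,0,0,0,0,-50,90,0,0,0,0,-50,90,0,0,0,0,-50,90,0,0,0,0]' 
python3 - <<'E'
from h import *
r,s=cam('wrist'); v=[.5423,-.073,-.368]
l=bot.silhouettes('wrist','lever_knob')[0]; b=l['bbox']; print('lever',b,l['confidence'])
pr=lambda q:proj(r,np.r_[g2w(v,(-.0111-.094*np.sin(q),.094*np.cos(q))),.091]).round(1)
for q in (1.45,1.57,1.7): print(q,pr(q))
g=cv2.cvtColor(r['image'],cv2.COLOR_RGB2GRAY); e=pr(1.57).astype(int)
x0,y0=e[0]-16,e[1]-16; c=g[y0:y0+32,x0:x0+32]<50
n,lab,st,cc=cv2.connectedComponentsWithStats(c.astype(np.uint8)); print([(st[i].tolist(),(cc[i]+[x0,y0]).round(1)) for i in range(1,n) if st[i][4]>20])
bp=proj(r,np.r_[g2w(v,(-.0111,0)),.066]); print('bolt exp',bp)
px=l['pixels']; 
for row in range(int(b[1]),int(b[3]),6):
    xs=np.where(px[row])[0]; print(row,xs.min() if len(xs) else None,xs.max() if len(xs) else None)
m=bluemask(r['image'])
for col in (e[0]-60,e[0]+60,e[0]+120): print(col,np.where(m[:e[1],col])[0].max())
E
```

```text
clock: 21.1
eef_pos: [0.4674, -0.0637, 0.3039]
orientation: [[-0.37, -0.929, 0.008], [-0.929, 0.37, -0.004], [0.001, -0.008, -1.0]]
contact_force: [-0.6, -0.2, 0.2]
finger_gap: 0.0415
lever [243.8, 108.5, 288.4, 219.6] 0.76
1.45 [252.8 211.7]
1.57 [261.9 212.2]
1.7 [271.7 211.5]
[([11, 6, 14, 16, 177], array([262.7, 209.4]))]
bolt exp [261.14312938 134.105198  ]
108 None None
114 259 280
120 253 286
126 248 288
132 246 288
138 246 287
144 249 283
150 254 275
156 255 268
162 255 268
168 256 268
174 256 269
180 256 269
186 256 269
192 257 269
198 257 270
204 256 272
210 256 271
216 257 268
201 174
321 173
381 172
```

```bash
python3 -c "
from cell import bot
s=bot.observe(); print(s['clock'],s['contact_force']); print(bot.sign_off())"
```

```text
21.2 [ 0.84473927 -0.63814954 -0.03366039]
the job is handed in; nothing more can be done
None
```

The roller is set to the gauge and the gauge is back out on the infeed end. I handed the job in at 21.2 s with the arm clear of everything; the sign-off reports no verdict.

**What I did**
- I pinched the gauge by its red knob and slid it against the fence and forward, to an origin of about y = -26 mm.
- I swung the lever until the force at the knob rose from about 2 N to about 4–5 N (peak tangential reading 5.3 N, settling to 4.0 N), then let go.
- I drew the gauge straight back along the fence without lifting it, and released it.

**Last checks**
- **Gauge:** its nose is at about y = -67 mm and its origin at about -135 mm. It lies on the bed by the fence, clear of the roller.
- **Lever:** q was about 1.59 just after I let go and about 1.58 at the end, so it stayed where I left it. By the formula that is a gap of about 31 mm, good to perhaps ±0.3 mm given the camera calibration.
- **Tools:** the screwdriver was found where it started. The offcut was found about where the first picture shows it. The network did not find the spirit level in the last top picture; I never moved near it, but its place is not confirmed.

**What was off**
- When I first gripped the lever knob there was a side load along the lever of about 12 N at the wrist. It was not in the closing direction, and the roller was still clear of the gauge.
- The picture limit ran out before the final view, so the last checks are measurements only.

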